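Switch the fan off and stand the blown-over tub back up

ROBOT

A 6-joint arm with a two-finger parallel gripper is mounted at the origin on the work surface. World frame = base frame: x ahead of the robot, y to its left, z up, the work surface at z = 0. Lengths are in m, angles in rad, forces in N, time in s.
With the tool pointing down it reaches from about 0.35 to 0.975 m from the base axis. Payload 4.9 kg.
Tool frame: the origin (TCP) lies on the centre line of the jaws, within the pads' length; the fingertips stand 14 mm ahead of it and the grasp point (between the pads) lies 5 mm behind it; y points along the fingers, z is the direction in which the jaws open and shut, and the axes are right-handed (so a half turn about y gives the same grasp; the last joint's range is limited). The gripper opens to 85 mm and grips with 20 to 120 N. Pads are 22 mm wide; open, the fingers measure 114 mm over their backs; the gripper's body (76 mm by 85 mm) begins 54 mm behind the grasp point. The pads swing forward as they close: fully open they stand 13 mm farther back than shut.
Start: joints at [1.044, 0.053, 1.613, -0, 1.476, -0.119], TCP at [0.248, 0.574, 0.215] pointing down, gripper open.
Joint ranges: [-3.01, 3.01], [-1.01, 2.22], [0.06, 2.58], [-1.02, 4.17], [0.09, 2.62], [-3.14, 3.14]. Speed limits (rad/s): [2.57, 2.57, 3.14, 3.14, 3.14, 3.14].

INTERFACE

Orientations are given as a unit quaternion [w, x, y, z].
In Python, from bench import monitor, viewer, ticket gives the robot as it stands.
- The arm moves only by the shell command python3 -m inch 'ROWS'. ROWS is JSON, a list of rows, each a list of 7 numbers: the shift along the world's x, y, z in m, then the turn, a rotation vector about the world's x, y, z in degrees, then the gripper's target within -1 to 1 (fully open at 1, half-way at 0, shut at -1). In form: [[dx, dy, dz, wx, wy, wz, grip], ...]. A call has exactly 5 rows; each row shifts and turns the commanded pose from where the row before left it; what a row does not reach is not made up. A row lasts 1/12 s, in which the tool goes at most 41.7 mm and 7.16 degrees, less where a joint would pass 70% of its speed; a pose out of reach is approached as far as the arm can. A call with a gripper value outside its range is refused whole. The fingers move at their own pace and stop on an object; the grip force is fixed at half the most. Time passes only in rows, so rows that do not move let the fingers close, or fill a call up. It gives the time, the measured TCP pose, the force and the opening at its end, in the units of the state.
- monitor.get_obs(): the state, without advancing time (a new reading comes with each control period).
- viewer.get_image(name): name is "side" or "top"; returns a dict with "image" (480x640x3 uint8, red, green, blue), "depth" (480x640 float32, m along the optical axis (not along the pixel's ray), 0 where there is no reading), "fx", "fy", "cx", "cy" (pixels), "extrinsics" (4x4, takes a point from world to camera coordinates). Camera axes: x right, y up, looking along -z (the intrinsics and any distortion apply to the point x, -y, -z); pixel columns grow to the right and rows downward; lengths in m; the calibration is good to about 2 mm. A picture is of the moment at which its call begins.
- ticket.sign_off(): hands the job in, once; it reports no verdict.
Trained networks look in the newest picture that a camera, given by its name, has taken for a name from the list of things; names that differ only in an ending like _2 or _b are one class to them, and where a whole thing is asked for, a point or a joint stands for the part that bears it (a point fixed in the world has none). Each returns a list of dicts, best first, with "conf" (0 to 1); they miss things now and then, are a little off and sometimes report something else, mostly with a low value. They report only what shows in the picture. A call takes as long as a camera call.
- viewer.silhouettes(camera, thing): "mask" (480x640 bool, what is visible of it) and "extent" ([left, top, width, height] in pixels, round what is visible of it).
The state is a dict: "time": time; "qpos": joint angles; "qd": joint speeds; "tau": joint torques, N m; "tool_pos": TCP position; "orientation": TCP orientation; "force": force on the tool from outside, world axes, zero at the start; "wrist_torque": the same for the moment, N m; "gripper_width": finger opening in m.
Only numpy, scipy, OpenCV 4.12 (cv2) and the standard library are available. Lean on these libraries where they do the work, as an engineer would, in place of code of your own. Each camera call takes 0.05 s, during which the arm holds its last target.

TASK

The desk fan has blown the empty clear tub over onto its side. First switch the fan off by pushing the toggle on its base all the way over to its other side, then stand the tub back up on its base, about where it fell, by pushing on the upper edge of its mouth until it tips over onto its base. Do it all by pushing, without picking the tub up, and leave everything else on the wardrobe where it is.

Things in the scene. Friction and masses are not known exactly. Their poses are not given: they have to be found in the camera images.
- switch (a joint): the fan's toggle, rad: 0 to 0.05 at the start (on, leaning 0.45 rad from vertical towards the fan's own +y), 0.9 = fully over (off, leaning 0.45 rad towards the fan's own -y). It has light friction (under 1 N at its tip) and stays where it is left.
- switch_tip (a point): middle of the top end of the toggle: a black flat paddle 36 mm long, 16 mm wide along the fan's x axis, 8 mm thick, the only lever on the fan. It hinges about the fan's x axis at fan coordinates x = -85 mm, y = 0, z = 36 mm, so that the tip travels about 31 mm along the fan's y axis, 68 to 72 mm above the top.
- fan: white desk fan, fixed in place; origin under the centre of its base, which is 240 mm (x) by 170 mm (y) and 34 mm high. It blows along its own -x axis (its front, where the toggle is). The round caged head, 200 mm across and 80 mm deep, stands over the rear of the base: from x = +40 mm rearwards, 115 to 315 mm high.
- tub: empty clear plastic tub with a white rim, about 0.25 kg, lying on its side: an open box 200 mm wide, 150 mm front to back, 110 mm from mouth to base; walls 4 mm, rim 7 mm. Given as it lies: origin at the centre of the side it lies on, x axis from the mouth to the closed base (level), y along its 200 mm width, z up (150 mm high as it lies). Upright, its x axis points down.
- tub_mouth (a point): centre of the open mouth of the fallen tub (75 mm above the top while it lies, 110 mm when it stands)
- tub_base (a point): centre of the outside of the fallen tub's base (75 mm above the top while it lies, 0 when it stands)
- tub_edge (a point): middle of the mouth's uppermost edge as the tub lies (150 mm above the top): the edge to push on, in the tub's +x direction. The tub then tips about the lower edge of its base with little slip, passes its balance after about 30 degrees (the edge has then gone about 85 mm) and falls by itself onto its base.
- mate: bystander: the other tub, same size, standing upright at the right with two small boxes in it; origin under its centre
- hairbrush: bystander: wooden hairbrush, 225 mm long, 32 mm high, lying bristles down at the front right
- keys: bystander: steel key ring with three keys, about 85 mm long, 4 mm high; origin in the middle of the ring
- incense: bystander: round ceramic incense holder, 84 mm across, 34 mm high
- mug: bystander: white mug, 76 mm across, 90 mm high, handle at its +y side
- jar: bystander: short closed jar, 64 mm across, 60 mm high, at the left near the fan

How it is judged:
On the way, in this order (a step that is already met when the one before it is completed fails the run):
1. the fan's toggle is pushed over to off while the tub still lies (value of joint switch above 0.72 rad and height (world z) of tub_base above 0.06 m), for 0.2 s.
2. the tub stands upright on its base (height (world z) of tub_base below 0.012 m and height (world z) of tub_mouth above 0.1 m and distance of tub_base from where it was at the start of the episode below 0.2 m and linear speed of tub below 0.03 m/s and angular speed of tub below 0.2 rad/s), for 0.2 s.
At the end, for the whole second after the job is handed in: the toggle is over to off (joint above 0.72 of 0.9 rad); the tub stands at rest on its base (base centre under 12 mm, mouth centre over 100 mm above the top), its base centre within 200 mm of where it was (standing it up moves it about 106 mm) (all of step 2 and value of joint switch above 0.72 rad); the robot touches nothing.
It fails at once if the tub is lifted off the top (tipping raises its base centre to 75 mm and its mouth centre to 133 mm at most) (height (world z) of tub_base above 0.105 m or height (world z) of tub_mouth above 0.155 m).
It fails at once if a bystander is moved by more than 30 mm (distance of any of mate, hairbrush, keys, incense, mug, jar from where it was at the start of the episode above 0.03 m).
It fails at once if the mug or the jar is tipped (angle between any of jar, mug's own z axis and vertical above 0.4 rad).
It also fails if it takes over 54 s, if anything falls off the work surface, if the arm or the gripper's body presses on something with over 40 N, if the wrist force passes 120 N, or if a joint passes its speed limit or range.

## Working session

There is one attempt and no reset: what is moved stays moved. The work goes in short steps, Python scripts to look and compute and a shell command to move; the robot and the scene stay as the last step left them, time stands still between calls to the robot, and variables do not carry over. Pictures are saved under pics/ and viewed, and the job is handed in when it is done.

```bash
mkdir -p pics; ls
cat > h.py <<'E'
import numpy as np, cv2
from bench import monitor, viewer, ticket
def snap(cam,fn):
    d=viewer.get_image(cam); cv2.imwrite('pics/'+fn,d['image'][:,:,::-1]); return d
def cloud(d,mask):
    v,u=np.nonzero(mask&(d['depth']>0)); z=d['depth'][v,u]
    P=np.stack([(u-d['cx'])/d['fx']*z,-(v-d['cy'])/d['fy']*z,-z,np.ones_like(z)],1)
    return (P@np.linalg.inv(d['extrinsics']).T)[:,:3]
E
python3 - <<'E'
from h import *
np.set_printoptions(precision=3,suppress=True)
o=monitor.get_obs();print({k:np.round(v,3) for k,v in o.items()})
for c in ['side','top']:
    d=snap(c,c+'0.png'); print(c,d['fx'],d['cx'],d['cy'],np.linalg.inv(d['extrinsics']))
    for t in ['switch_tip','fan','tub','mate','hairbrush','keys','incense','mug','jar']:
        for r in viewer.silhouettes(c,t)[:2]:
            p=cloud(d,r['mask']); print(t,round(r['conf'],2),r['extent'],len(p),*( (np.percentile(p,2,0),np.median(p,0),np.percentile(p,98,0)) if len(p) else ()))
E
```

```text
pics
{'time': np.float64(0.0), 'qpos': array([ 1.044,  0.053,  1.614,  0.   ,  1.476, -0.119]), 'qd': array([ 0.   ,  0.001, -0.001, -0.001, -0.001,  0.002]), 'tau': array([  0.   , -39.366, -37.018,   0.   ,   0.007,   0.   ]), 'tool_pos': array([0.248, 0.573, 0.213]), 'orientation': array([-0.692,  0.693, -0.143,  0.143]), 'force': array([ 0.291,  0.549, -0.321]), 'wrist_torque': array([ 0.002,  0.03 , -0.005]), 'gripper_width': np.float64(0.085)}
side 481.1845582403832 318.5504971602699 243.49430817786492 [[ 0.994  0.077 -0.08   0.455]
 [-0.111  0.629 -0.77  -0.857]
 [-0.009  0.774  0.633  0.779]
 [ 0.     0.     0.     1.   ]]
switch_tip 0.65 [311.8, 180.1, 6.1, 16.6] 54 [0.555 0.259 0.041] [0.563 0.265 0.055] [0.572 0.276 0.069]
fan 0.76 [285.2, 72.7, 105.5, 143.4] 6133 [ 0.515  0.204 -0.314] [0.654 0.356 0.038] [0.861 1.945 0.303]
fan 0.7 [232.5, 207.7, 13.8, 10.4] 103 [ 0.336  0.219 -0.001] [0.35  0.244 0.003] [0.364 0.27  0.007]
tub 0.56 [306.0, 211.6, 97.9, 122.2] 8103 [ 0.518 -0.21   0.003] [ 0.603 -0.123  0.115] [ 0.69  -0.008  0.152]
mate 0.94 [333.5, 376.7, 123.3, 103.3]
[... 1389 characters left out ...]
0.432  0.011] [ 0.41  -0.345  0.03 ] [ 0.472 -0.29   0.036]
keys 0.87 [162.3, 303.2, 37.3, 25.7] 347 [ 0.313  0.212 -0.004] [0.343 0.246 0.003] [0.361 0.286 0.008]
keys 0.47 [464.7, 163.8, 108.4, 81.5] 7645 [ 0.52  -0.603 -0.001] [ 0.601 -0.514  0.04 ] [ 0.673 -0.4    0.112]
incense 0.96 [223.6, 266.4, 36.9, 31.8] 1082 [0.376 0.07  0.01 ] [0.413 0.107 0.018] [0.451 0.146 0.035]
mug 0.79 [347.5, 268.2, 54.7, 34.9] 1109 [ 0.381 -0.225 -0.001] [ 0.414 -0.172  0.008] [ 0.449 -0.129  0.092]
jar 0.7 [284.4, 148.4, 105.3, 90.3] 5385 [ 0.528 -0.195  0.006] [ 0.601 -0.098  0.149] [ 0.678 -0.003  0.154]
jar 0.61 [114.3, 278.1, 33.1, 33.4] 765 [0.346 0.323 0.01 ] [0.374 0.345 0.058] [0.401 0.378 0.064]
```

View pics/top0.png

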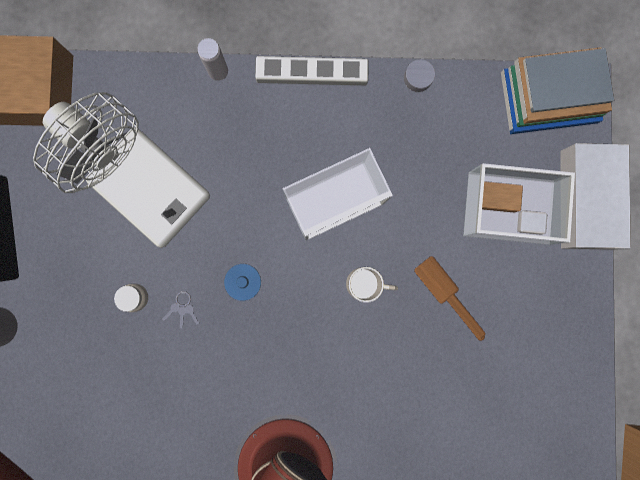

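View pics/side0.png

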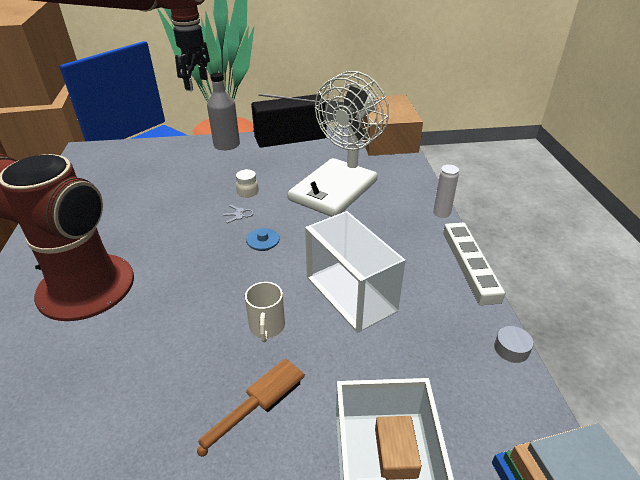

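Run:
```python
from h import *
np.set_printoptions(precision=3,suppress=True)
d=snap('top','t1.png')
r=viewer.silhouettes('top','fan')[0]; p=cloud(d,cv2.dilate(r['mask'].astype('uint8'),np.ones((5,5)))>0)
b=p[(p[:,2]>.025)&(p[:,2]<.042)]; R=cv2.minAreaRect((b[:,:2]).astype('f4')); print('fanbase',R,cv2.boxPoints(R))
s=p[(p[:,2]>.045)&(p[:,2]<.085)&(p[:,0]<.66)&(p[:,1]<.33)]; print('toggle',len(s),s[np.argsort(-s[:,2])][:40])
r=viewer.silhouettes('top','tub')[0]; p=cloud(d,r['mask']); q=p[p[:,2]>.14]; R=cv2.minAreaRect(q[:,:2].astype('f4')); print('tub top',R,cv2.boxPoints(R))
q=p[(p[:,2]<.14)];print(len(q));
cv2.imwrite('pics/t1z.png',cv2.resize(d['image'][140:250,130:400,::-1],None,fx=2.9,fy=2.9,interpolation=2))
d=snap('side','s1.png')
sw=viewer.silhouettes('side','switch_tip')
for r in sw:
  p=cloud(d,r['mask']);print(r['conf'],p[np.argsort(-p[:,2])][:25])
r=viewer.silhouettes('side','tub')[0]; p=cloud(d,r['mask']); q=p[p[:,2]>.143]; R=cv2.minAreaRect(q[:,:2].astype('f4')); print('tub top side',R,cv2.boxPoints(R))
cv2.imwrite('pics/s1z.png',cv2.resize(d['image'][150:340,270:420,::-1],None,fx=3,fy=3,interpolation=2))
```

```text
Traceback (most recent call last):
IndexError: list index out of range
```

Detector missed once; I'll use region boxes instead where needed.

Run:
```python
from h import *
np.set_printoptions(precision=3,suppress=True)
def box(u0,v0,u1,v1):
    m=np.zeros((480,640),bool); m[v0:v1,u0:u1]=1; return m
d=snap('top','t1.png')
p=cloud(d,box(30,80,215,255))
b=p[(p[:,2]>.026)&(p[:,2]<.042)&(p[:,0]>.47)]; R=cv2.minAreaRect((b[:,:2]).astype('f4')); print('fanbase',R,cv2.boxPoints(R))
s=p[(p[:,2]>.045)&(p[:,2]<.085)&(p[:,0]<.62)&(p[:,1]<.33)]; print('toggle',len(s),s[np.argsort(-s[:,2])][:30])
p=cloud(d,box(275,140,400,245)); q=p[p[:,2]>.143]; R=cv2.minAreaRect(q[:,:2].astype('f4')); print('tub top',R,cv2.boxPoints(R))
cv2.imwrite('pics/t1z.png',cv2.resize(d['image'][140:250,130:400,::-1],None,fx=2.9,fy=2.9,interpolation=2))
d=snap('side','s1.png')
p=cloud(d,box(300,172,330,205)&(d['image'].max(2)<80));p=p[p[:,2]>.04];print(p[np.argsort(-p[:,2])][:30])
p=cloud(d,box(295,205,410,335)); q=p[p[:,2]>.143]; R=cv2.minAreaRect(q[:,:2].astype('f4')); print('tub top side',R,cv2.boxPoints(R))
cv2.imwrite('pics/s1z.png',cv2.resize(d['image'][150:340,270:420,::-1],None,fx=3,fy=3,interpolation=2))
```

```text
fanbase ((0.68390953540802, 0.3990442156791687), (0.42464616894721985, 0.16875946521759033), 49.611209869384766) [[0.482 0.292]
 [0.611 0.183]
 [0.886 0.506]
 [0.757 0.615]]
toggle 72 [[0.557 0.271 0.075]
 [0.558 0.276 0.073]
 [0.556 0.27  0.072]
 [0.56  0.272 0.072]
 [0.562 0.279 0.071]
 [0.564 0.275 0.07 ]
 [0.556 0.266 0.07 ]
 [0.56  0.275 0.07 ]
 [0.558 0.27  0.07 ]
 [0.56  0.277 0.07 ]
 [0.562 0.273 0.07 ]
 [0.556 0.277 0.069]
 [0.554 0.271 0.069]
 [0.562 0.275 0.068]
 [0.56  0.271 0.068]
 [0.558 0.28  0.068]
 [0.56  0.269 0.068]
 [0.558 0.269 0.067]
 [0.561 0.267 0.067]
 [0.56  0.28  0.067]
 [0.565 0.274 0.067]
 [0.554 0.269 0.067]
 [0.552 0.271 0.067]
 [0.556 0.276 0.067]
 [0.556 0.273 0.066]
 [0.563 0.278 0.066]
 [0.565 0.278 0.066]
 [0.558 0.276 0.066]
 [0.556 0.269 0.065]
 [0.563 0.272 0.065]]
tub top ((0.6057769656181335, -0.0980447456240654), (0.1107909232378006, 0.2004883587360382), 26.39813995361328) [[ 0.512 -0.033]
 [ 0.601 -0.212]
 [ 0.7   -0.163]
 [ 0.611  0.016]]
[[0.556 0.268 0.073]
 [0.556 0.265 0.072]
 [0.562 0.275 0.071]
 [0.559 0.272 0.07 ]
 [0.554 0.271 0.068]
 [0.562 0.275 0.068]
 [0.559 0.271 0.068]
 [0.562 0.271 0.067]
 [0.559 0.267 0.067]
 [0.553 0.268 0.067]
 [0.555 0.263 0.067]
 [0.556 0.27  0.066]
 [0.553 0.265 0.066]
 [0.558 0.265 0.065]
 [0.565 0.276 0.064]
 [0.562 0.272 0.064]
 [0.556 0.264 0.063]
 [0.562 0.27  0.062]
 [0.565 0.276 0.061]
 [0.555 0.262 0.061]
 [0.558 0.262 0.06 ]
 [0.565 0.273 0.059]
 [0.561 0.263 0.059]
 [0.559 0.269 0.059]
 [0.562 0.27  0.058]
 [0.567 0.27  0.058]
 [0.565 0.272 0.057]
 [0.567 0.268 0.056]
 [0.556 0.265 0.055]
 [0.564 0.265 0.055]]
tub top side ((0.604764461517334, -0.09885016828775406), (0.11315404623746872, 0.2042975127696991), 26.407577514648438) [[ 0.509 -0.033]
 [ 0.6   -0.216]
 [ 0.701 -0.165]
 [ 0.61   0.018]]
```

View pics/t1z.png

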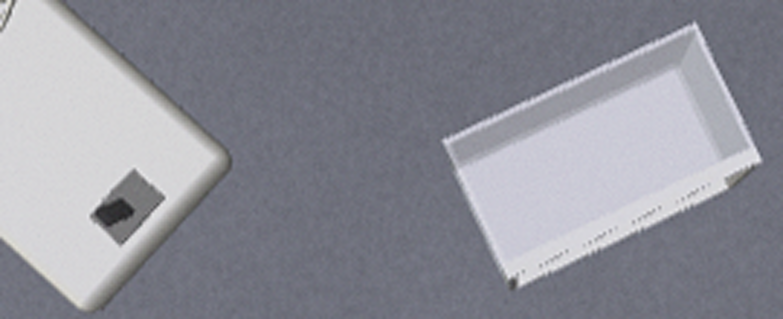

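View pics/s1z.png

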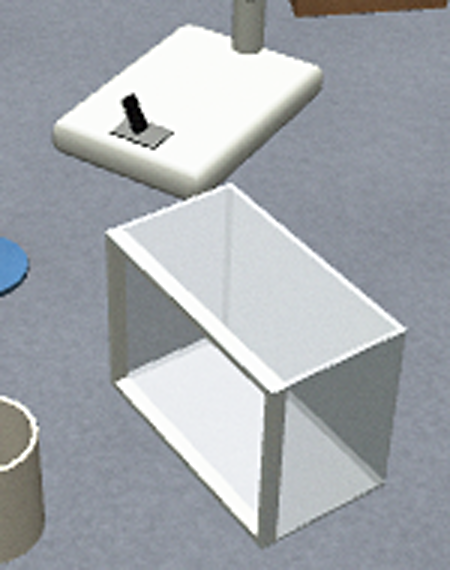

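Run:
```python
from h import *
np.set_printoptions(precision=3,suppress=True)
d=snap('top','t2.png')
m=np.zeros((480,640),bool); m[50:92,245:445]=1
p=cloud(d,m); q=p[(p[:,2]>.015)]
for n,s in (('strip',q[q[:,1]>-.18]),('can',q[q[:,1]<-.18])):
    print(n,s.min(0),s.max(0),np.percentile(s[:,2],50))
# ends of strip
s=q[q[:,1]>-.18]; R=cv2.minAreaRect(s[:,:2].astype('f4'));print(cv2.boxPoints(R))
x=np.array([.896,.444]);y=np.array([-.444,.896]);piv=np.array([.6555,-.0735])
for a,b in((0,-.1),(0,.1),(.15,-.1),(.15,.1)): print('foot',piv+a*x+b*y)
a=(s[:,:2]-piv)@x; b=(s[:,:2]-piv)@y; k=abs(b)<.11; print('strip min dist along x in the lane',a[k].min())
```

```text
strip [ 0.875 -0.169  0.015] [0.934 0.092 0.046] 0.034733015665254996
can [ 0.866 -0.321  0.015] [ 0.935 -0.255  0.041] 0.03145908676872977
[[ 0.875 -0.169]
 [ 0.934 -0.169]
 [ 0.934  0.092]
 [ 0.875  0.092]]
foot [ 0.7   -0.163]
foot [0.611 0.016]
foot [ 0.834 -0.097]
foot [0.745 0.083]
strip min dist along x in the lane 0.19386024199052226
```

```bash
python3 -m inch '[[0.03,-0.03,0,0,0,-4,-1],[0.03,-0.03,0,0,0,-5,-1],[0.03,-0.03,0,0,0,-4,-1],[0.03,-0.03,0,0,0,-4,-1],[0.03,-0.03,0,0,0,0,-1]]'
```

```text
time: 1.67
tool_pos: [0.3962, 0.425, 0.2147]
orientation: [0.664, -0.663, 0.244, -0.245]
force: [0.2, -0.3, -0.2]
gripper_width: 0.0257
```

```bash
python3 -m inch '[[0.03,-0.028,0,0,0,0,-1],[0.03,-0.028,0,0,0,0,-1],[0.03,-0.028,0,0,0,0,-1],[0.025,-0.025,0,0,0,0,-1],[0.02,-0.02,0,0,0,0,-1]]'; python3 -m inch '[[0,0,-0.03,0,0,0,-1],[0,0,-0.03,0,0,0,-1],[0,0,-0.02,0,0,0,-1],[0,0,-0.01,0,0,0,-1],[0,0,0,0,0,0,-1]]'
python3 - <<'E'
from h import *
d=snap('side','s2.png'); cv2.imwrite('pics/s2z.png',cv2.resize(d['image'][40:240,200:450,::-1],None,fx=3,fy=3))
o=monitor.get_obs();print(o['tool_pos'],o['gripper_width'])
E
```

```text
time: 2.08
tool_pos: [0.532, 0.2951, 0.2146]
orientation: [-0.663, 0.663, -0.244, 0.245]
force: [0.1, 0.4, -0.4]
gripper_width: -0.0004
time: 2.5
tool_pos: [0.5283, 0.2966, 0.1211]
orientation: [-0.662, 0.665, -0.246, 0.242]
force: [-0.5, -0.2, -0.4]
gripper_width: -0.0004
[0.5295026  0.29722728 0.12353551] 0.0003959092435800657
```

View pics/s2z.png

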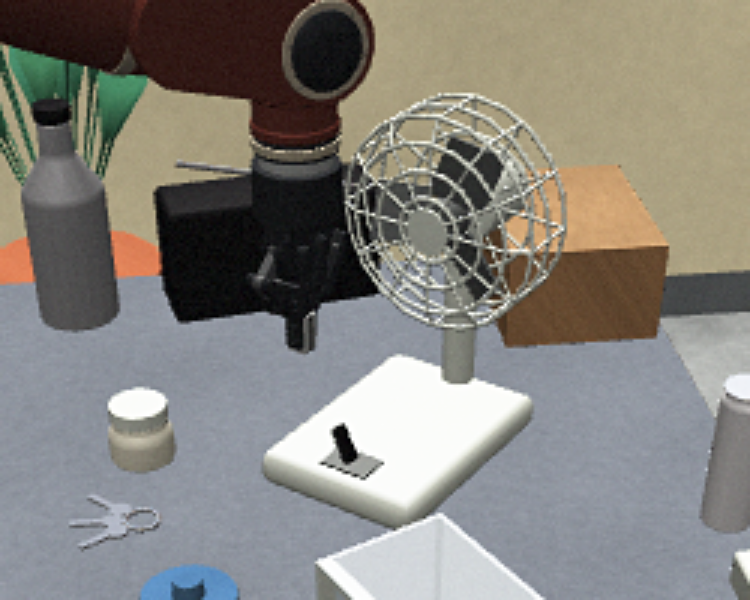

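```bash
python3 -m inch '[[0,0,-0.02,0,0,0,-1],[0,0,-0.02,0,0,0,-1],[0,0,-0.016,0,0,0,-1],[0,0,0,0,0,0,-1],[0,0,0,0,0,0,-1]]'; python3 -m inch '[[0.0061,-0.0052,0,0,0,0,-1],[0.0061,-0.0052,0,0,0,0,-1],[0.0061,-0.0052,0,0,0,0,-1],[0.0061,-0.0052,0,0,0,0,-1],[0,0,0,0,0,0,-1]]'
python3 - <<'E'
from h import *
d=snap('side','s3.png'); cv2.imwrite('pics/s3z.png',cv2.resize(d['image'][40:240,200:450,::-1],None,fx=3,fy=3))
o=monitor.get_obs();print(o['tool_pos'],o['force'])
E
```

```text
time: 2.97
tool_pos: [0.5307, 0.2979, 0.0697]
orientation: [0.664, -0.663, 0.244, -0.244]
force: [-0.4, -0.9, 0.3]
gripper_width: -0.0001
time: 3.38
tool_pos: [0.5566, 0.2755, 0.0695]
orientation: [0.664, -0.663, 0.244, -0.245]
force: [0.6, -0.7, -0.1]
gripper_width: -0.0001
[0.55571245 0.27590263 0.06907366] [-0.54722531  0.88263628  0.30608961]
```

View pics/s3z.png

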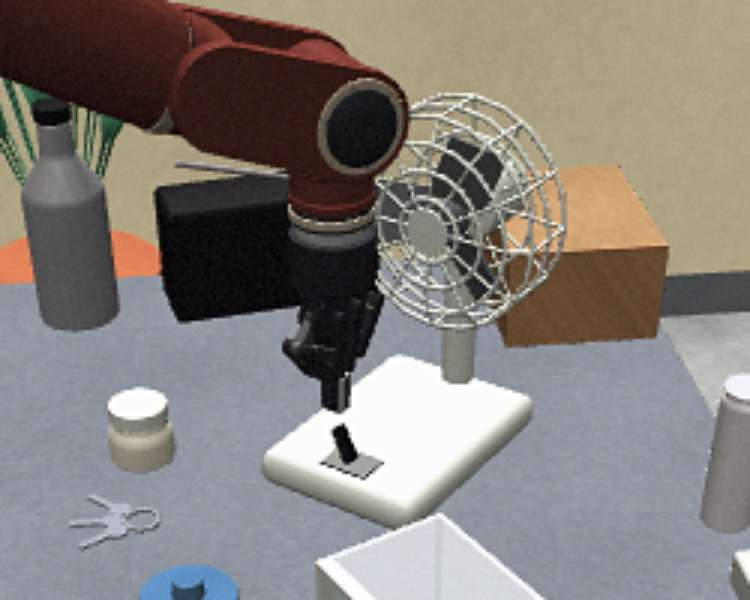

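Run:
```python
from h import *
for cam,f in (('side','s4.png'),('top','t4.png')):
    d=snap(cam,f)
    for P in ([.5557,.2759,.069],[.5557,.2759,.055],[.557,.274,.07],[.5557,.2759,.085]):
        c=d['extrinsics']@np.r_[P,1]; print(cam,P,d['cx']+d['fx']*c[0]/-c[2], d['cy']-d['fy']*c[1]/-c[2])
d=viewer.get_image('side')
m=np.zeros((480,640),bool); m[160:182,305:322]=1
m&=d['image'].max(2)<90
p=cloud(d,m); v,u=np.nonzero(m&(d['depth']>0))
for i in range(0,len(p),9): print(u[i],v[i],p[i].round(3))
```

```text
side [0.5557, 0.2759, 0.069] 311.5973886585662 181.74256064717372
side [0.5557, 0.2759, 0.055] 311.6866266233755 186.04753068504246
side [0.557, 0.274, 0.07] 312.1284467356736 181.76621985612096
side [0.5557, 0.2759, 0.085] 311.49393372429273 176.75174319331774
top [0.5557, 0.2759, 0.069] 164.58170412162693 215.01971426387155
top [0.5557, 0.2759, 0.055] 166.1462352968239 215.65608454356692
top [0.557, 0.274, 0.07] 165.36137515772822 214.40245677452566
top [0.5557, 0.2759, 0.085] 162.75134457282206 214.27521876484798
305 160 [0.536 0.235 0.161]
314 160 [0.563 0.275 0.137]
310 161 [0.551 0.261 0.143]
306 162 [0.539 0.239 0.153]
315 162 [0.565 0.267 0.135]
311 163 [0.554 0.258 0.138]
308 164 [0.545 0.247 0.142]
306 165 [0.539 0.243 0.142]
305 166 [0.537 0.251 0.134]
314 166 [0.562 0.269 0.122]
315 167 [0.565 0.272 0.117]
306 169 [0.541 0.268 0.115]
307 170 [0.543 0.268 0.112]
307 171 [0.543 0.269 0.108]
309 172 [0.548 0.264 0.108]
310 173 [0.551 0.263 0.105]
310 174 [0.551 0.265 0.101]
311 175 [0.554 0.267 0.096]
312 176 [0.556 0.268 0.092]
```

```bash
python3 -m inch '[[-0.008,0.0065,0,0,0,0,-1],[-0.008,0.0065,0,0,0,0,-1],[-0.008,0.0065,0,0,0,0,-1],[0,0,-0.008,0,0,0,-1],[0,0,-0.007,0,0,0,-1]]'
python3 - <<'E'
from h import *
d=snap('side','s5.png'); cv2.imwrite('pics/s5z.png',cv2.resize(d['image'][130:220,260:380,::-1],None,fx=6,fy=6,interpolation=0))
o=monitor.get_obs();print(o['tool_pos'],o['force'],o['orientation'],o['qpos'])
P=o['tool_pos']
for dz in(0,-.014,.02): 
  c=d['extrinsics']@np.r_[P+[0,0,dz],1]; print(dz,d['cx']+d['fx']*c[0]/-c[2], d['cy']-d['fy']*c[1]/-c[2])
E
```

```text
time: 4.0
tool_pos: [0.5299, 0.297, 0.0533]
orientation: [0.664, -0.664, 0.243, -0.244]
force: [0.3, 0.8, 0.5]
gripper_width: 0.0002
[0.52890108 0.29607807 0.05105082] [-1.33778145 -0.59232878 -0.84003109] [-0.66312494  0.6645393  -0.24423832  0.24290013] [ 3.87711847e-01  1.63275184e-01  1.78053169e+00 -2.17449693e-04
  1.20053193e+00 -4.79680114e-01]
0 301.5211153875587 184.03006482187777
-0.014 301.674276117697 188.241987386732
0.02 301.2988024394378 177.9164551400454
```

View pics/s5z.png

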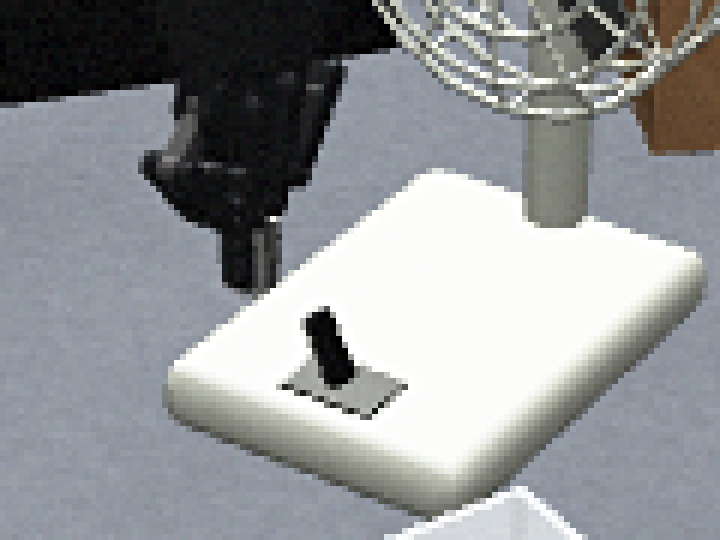

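View pics/t4.png

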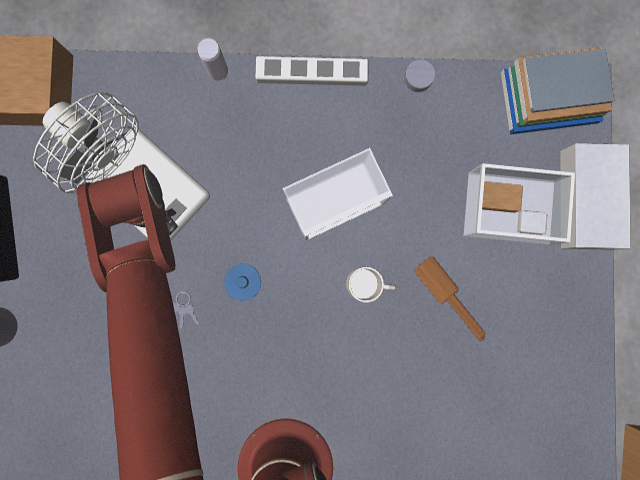

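Run:
```python
from h import *
d=viewer.get_image('side')
for v in range(168,182):
  for u in (299,301,303,305):
    m=np.zeros((480,640),bool); m[v,u]=1
    p=cloud(d,m)
    print(v,u,d['image'][v,u],p[0].round(3) if len(p) else None, end=' | ')
  print()
```

```text
168 299 [21 20 22] [0.522 0.269 0.119] | 168 301 [10  7 16] [0.528 0.281 0.112] | 168 303 [85 84 85] [0.534 0.288 0.107] | 168 305 [76 77 73] [0.54  0.296 0.102] | 
169 299 [10  7  8] [0.522 0.267 0.117] | 169 301 [ 9 11 14] [0.528 0.287 0.105] | 169 303 [86 85 83] [0.534 0.282 0.107] | 169 305 [76 75 70] [0.54  0.291 0.101] | 
170 299 [18 16 22] [0.523 0.284 0.104] | 170 301 [16  8 12] [0.528 0.288 0.101] | 170 303 [86 87 85] [0.534 0.289 0.1  ] | 170 305 [77 78 73] [0.54  0.295 0.096] | 
171 299 [47 44 47] [0.522 0.283 0.101] | 171 301 [ 9  9 11] [0.528 0.286 0.099] | 171 303 [83 86 84] [0.534 0.287 0.098] | 171 305 [76 80 75] [0.54  0.299 0.091] | 
172 299 [22 24 23] [0.522 0.285 0.097] | 172 301 [5 4 7] [0.528 0.285 0.097] | 172 303 [85 85 83] [0.534 0.287 0.095] | 172 305 [80 77 74] [0.54  0.294 0.09 ] | 
173 299 [17 19 20] [0.522 0.285 0.094] | 173 301 [ 8 10 15] [0.528 0.285 0.094] | 173 303 [87 87 85] [0.534 0.288 0.091] | 173 305 [72 75 71] [0.539 0.293 0.088] | 
174 299 [18 17 19] [0.522 0.287 0.089] | 174 301 [17 16 19] [0.528 0.283 0.092] | 174 303 [83 83 81] [0.533 0.286
[... 541 characters left out ...]
| 
178 299 [28 27 28] [0.522 0.286 0.077] | 178 301 [4 1 3] [0.527 0.283 0.079] | 178 303 [83 82 80] [0.533 0.287 0.076] | 178 305 [164 167 156] [0.539 0.294 0.071] | 
179 299 [114 115 115] [0.522 0.295 0.068] | 179 301 [42 45 43] [0.528 0.291 0.071] | 179 303 [72 71 71] [0.533 0.284 0.075] | 179 305 [255 255 255] [0.543 0.347 0.036] | 
180 299 [156 159 170] [ 0.528  0.401 -0.   ] | 180 301 [132 140 146] [ 0.535  0.402 -0.001] | 180 303 [185 186 179] [0.537 0.348 0.032] | 180 305 [255 255 255] [0.542 0.342 0.035] | 
181 299 [147 155 165] [ 0.528  0.398 -0.002] | 181 301 [255 255 254] [0.531 0.343 0.032] | 181 303 [255 255 255] [0.536 0.34  0.034] | 181 305 [253 253 252] [0.542 0.339 0.034] |
```

```bash
python3 -m inch '[[0,0,-0.006,0,0,0,-1],[0,0,-0.006,0,0,0,-1],[0,0,-0.004,0,0,0,-1],[0,0,0,0,0,0,-1],[0,0,0,0,0,0,-1]]'
python3 - <<'E'
from h import *
d=snap('side','s6.png'); cv2.imwrite('pics/s6z.png',cv2.resize(d['image'][130:220,260:380,::-1],None,fx=6,fy=6,interpolation=0))
o=monitor.get_obs();print(o['tool_pos'],o['force'])
m=np.zeros((480,640),bool); m[160:190,296:307]=1
p=cloud(d,m); p=p[(abs(p[:,1]-.288)<.02)];print(np.sort(p[:,2])[:12])
E
```

```text
time: 4.52
tool_pos: [0.5304, 0.2958, 0.0369]
orientation: [-0.663, 0.664, -0.244, 0.244]
force: [0.2, -1.0, 0.5]
gripper_width: -0.0
[0.53069784 0.29599577 0.03741344] [-0.14895228  0.43112178 -0.47267965]
[0.03146238 0.03210139 0.03271855 0.03306977 0.03359616 0.03376482
 0.03388109 0.03412171 0.0346086  0.03482683 0.03485662 0.03512913]
```

View pics/s6z.png

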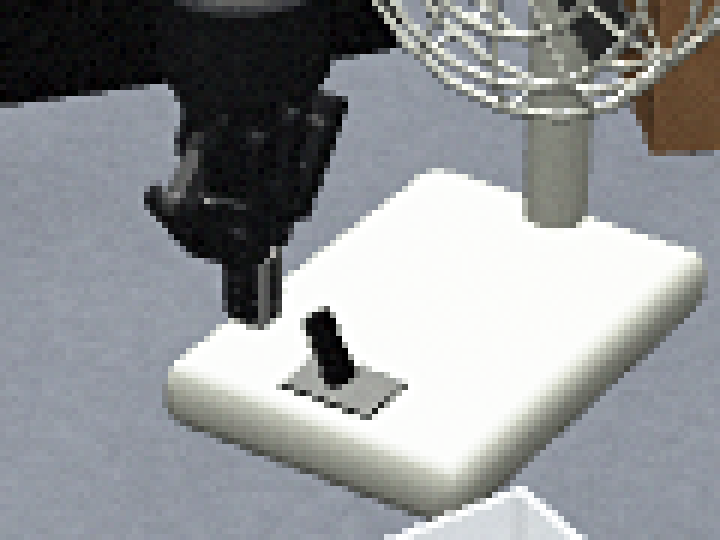

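```bash
python3 -m inch '[[0.0061,-0.0052,0,0,0,0,-1],[0.0061,-0.0052,0,0,0,0,-1],[0.0061,-0.0052,0,0,0,0,-1],[0.0046,-0.0039,0,0,0,0,-1],[0.0046,-0.0039,0,0,0,0,-1]]'; python3 -m inch '[[0.003,-0.0026,0,0,0,0,-1],[0.003,-0.0026,0,0,0,0,-1],[0.003,-0.0026,0,0,0,0,-1],[0,0,0,0,0,0,-1],[0,0,0,0,0,0,-1]]'
python3 - <<'E'
from h import *
d=snap('side','s7.png'); cv2.imwrite('pics/s7z.png',cv2.resize(d['image'][130:220,260:380,::-1],None,fx=6,fy=6,interpolation=0))
o=monitor.get_obs();print(o['tool_pos'],o['force'])
E
```

```text
time: 4.98
tool_pos: [0.5588, 0.2724, 0.0379]
orientation: [0.664, -0.663, 0.244, -0.244]
force: [-2.1, 2.4, 2.1]
gripper_width: -0.0001
time: 5.4
tool_pos: [0.5648, 0.2669, 0.0373]
orientation: [0.664, -0.663, 0.246, -0.242]
force: [-7.9, 7.2, 4.3]
gripper_width: 0.0003
[0.56485258 0.26696765 0.03733849] [-7.59826432  6.91841351  3.76576782]
```

View pics/s7z.png

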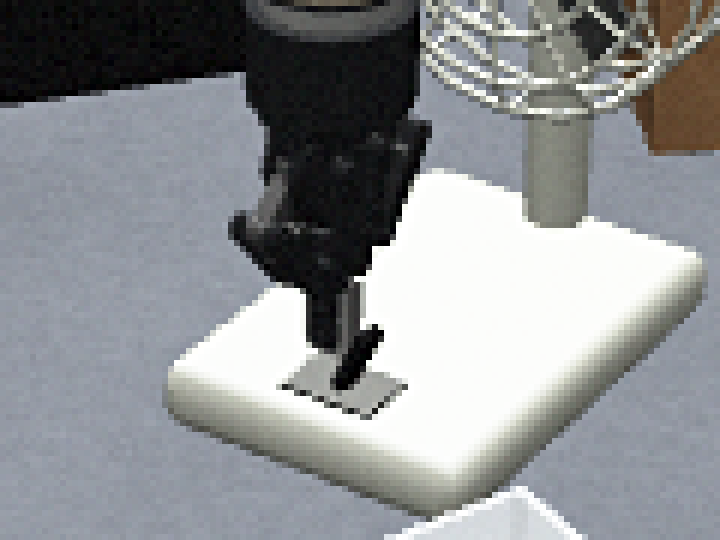

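```bash
python3 -m inch '[[-0.006,0.005,0,0,0,0,-1],[-0.006,0.005,0.005,0,0,0,-1],[-0.006,0.005,0.03,0,0,0,-1],[0,0,0.035,0,0,0,-1],[0,0,0.035,0,0,0,-1]]'; python3 -m inch '[[0,0,0.035,0,0,0,-1],[0,0,0.03,0,0,0,-1],[0,0,0,0,0,0,-1],[0,0,0,0,0,0,-1],[0,0,0,0,0,0,-1]]'
python3 - <<'E'
from h import *
d=snap('side','s8.png'); cv2.imwrite('pics/s8z.png',cv2.resize(d['image'][40:220,200:440,::-1],None,fx=3,fy=3,interpolation=0))
o=monitor.get_obs();print(o['tool_pos'],o['force'])
E
```

```text
time: 5.87
tool_pos: [0.5478, 0.2796, 0.1426]
orientation: [-0.663, 0.665, -0.244, 0.243]
force: [1.5, 0.4, -0.3]
gripper_width: 0.0
time: 6.28
tool_pos: [0.5488, 0.2797, 0.2071]
orientation: [-0.663, 0.664, -0.244, 0.244]
force: [-0.7, -0.3, -0.5]
gripper_width: -0.0004
[0.54824034 0.27947823 0.20586173] [-0.76212875  0.39852719 -0.44604874]
```

View pics/s8z.png

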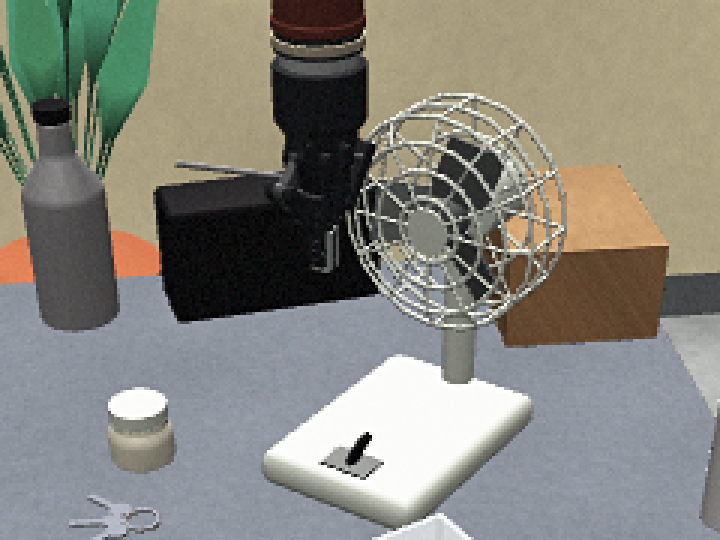

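```bash
python3 -m inch '[[-0.006,-0.028,0,0,0,4.5,-1],[-0.006,-0.03,0,0,0,4.5,-1],[-0.006,-0.03,0,0,0,4.5,-1],[-0.006,-0.03,0,0,0,4.5,-1],[-0.006,-0.03,0,0,0,4.5,-1]]'; python3 -m inch '[[-0.006,-0.03,0,0,0,4.5,-1],[-0.002,-0.03,0,0,0,4.5,-1],[0,-0.03,0,0,0,4.5,-1],[0,-0.03,0,0,0,4.5,-1],[0,-0.03,0,0,0,4.5,-1]]';python3 -m inch '[[0,-0.03,0,0,0,4.5,-1],[0,-0.03,0,0,0,4.5,-1],[0,-0.03,0,0,0,4.5,-1],[0,-0.03,0,0,0,4.5,-1],[0,-0.007,0,0,0,4,-1]]'
python3 - <<'E'
from h import *
d=snap('side','s9.png')
o=monitor.get_obs();print(o['tool_pos'],o['orientation'],o['force'],o['qpos'])
from scipy.spatial.transform import Rotation as R
M=R.from_quat(o['orientation'],scalar_first=True).as_matrix();print(M.round(3), np.degrees(np.arctan2(M[1,0],M[0,0])))
E
```

```text
time: 6.75
tool_pos: [0.5174, 0.1305, 0.2049]
orientation: [-0.698, 0.699, -0.11, 0.107]
force: [0.7, -0.9, 0.3]
gripper_width: -0.0
time: 7.17
tool_pos: [0.5096, -0.0194, 0.2052]
orientation: [0.707, -0.706, -0.029, 0.031]
force: [0.5, -0.8, 0.4]
gripper_width: -0.0001
time: 7.58
tool_pos: [0.5097, -0.1484, 0.2051]
orientation: [0.688, -0.688, -0.162, 0.164]
force: [0.8, 0.3, -0.3]
gripper_width: 0.0001
[ 0.50970192 -0.14794184  0.20502537] [ 0.68834738 -0.6875739  -0.16207003  0.16478267] [ 0.84681787 -0.23350068  0.16826869] [-4.21925624e-01 -1.65665438e-01  1.83835204e+00 -1.47708318e-03
  1.47261460e+00 -2.45903227e+00]
[[ 0.893 -0.004 -0.45 ]
 [ 0.45   0.     0.893]
 [-0.003 -1.     0.002]] 26.72625996483498
```

View pics/s9.png

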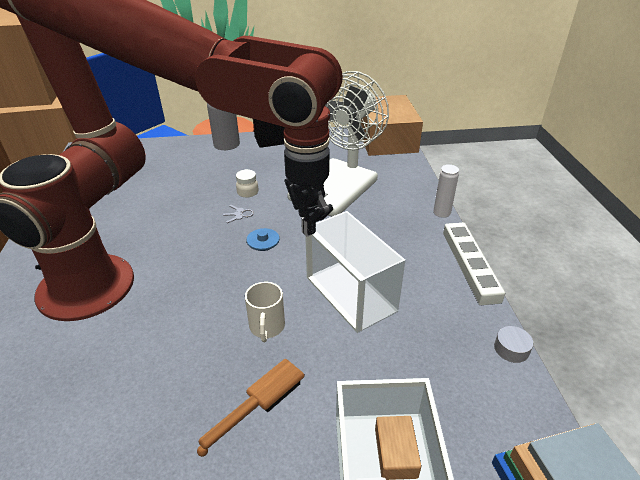

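Run:
```python
from h import *
d=viewer.get_image('side')
for v in range(216,238,2):
  for u in (304,307,310,313,317):
    m=np.zeros((480,640),bool); m[v,u]=1
    p=cloud(d,m); print(v,u,d['image'][v,u].max(),p[0].round(3) if len(p) else None, end=' | ')
  print()
cv2.imwrite('pics/s10z.png',cv2.resize(d['image'][150:270,260:380,::-1],None,fx=5,fy=5,interpolation=0))
d=snap('top','t10.png')
```

```text
216 304 19 [ 0.502 -0.16   0.271] | 216 307 20 [ 0.507 -0.164  0.274] | 216 310 25 [ 0.512 -0.175  0.281] | 216 313 25 [ 0.516 -0.185  0.289] | 216 317 23 [ 0.522 -0.197  0.296] | 
218 304 18 [ 0.502 -0.161  0.268] | 218 307 18 [ 0.507 -0.164  0.27 ] | 218 310 22 [ 0.511 -0.178  0.279] | 218 313 29 [ 0.516 -0.184  0.283] | 218 317 14 [ 0.522 -0.194  0.29 ] | 
220 304 60 [ 0.502 -0.156  0.26 ] | 220 307 15 [ 0.507 -0.165  0.266] | 220 310 38 [ 0.511 -0.178  0.275] | 220 313 20 [ 0.516 -0.185  0.279] | 220 317 7 [ 0.524 -0.175  0.271] | 
222 304 99 [ 0.502 -0.153  0.253] | 222 307 21 [ 0.507 -0.157  0.255] | 222 310 19 [ 0.511 -0.178  0.271] | 222 313 16 [ 0.516 -0.184  0.275] | 222 317 246 [ 0.539 -0.019  0.15 ] | 
224 304 92 [ 0.502 -0.155  0.25 ] | 224 307 38 [ 0.507 -0.157  0.251] | 224 310 22 [ 0.512 -0.161  0.254] | 224 313 24 [ 0.518 -0.159  0.251] | 224 317 230 [ 0.539 -0.028  0.151] | 
226 304 97 [ 0.502 -0.155  0.246] | 226 307 38 [ 0.507 -0.158  0.247] | 226 310 18 [ 0.512 -0.163  0.25 ] | 226 313 16 [ 0.518 -0.157  0.246] | 226 317 231 [ 0.538 -0.033  0.15 ] | 
228 304 93 [
[... 197 characters left out ...]
0.235] | 230 307 38 [ 0.507 -0.155  0.236] | 230 310 20 [ 0.512 -0.16   0.239] | 230 313 22 [ 0.518 -0.157  0.236] | 230 317 230 [ 0.536 -0.047  0.15 ] | 
232 304 70 [ 0.501 -0.156  0.232] | 232 307 55 [ 0.507 -0.157  0.233] | 232 310 18 [ 0.512 -0.161  0.235] | 232 313 5 [ 0.518 -0.157  0.231] | 232 317 251 [ 0.536 -0.055  0.151] | 
234 304 86 [ 0.501 -0.155  0.227] | 234 307 93 [ 0.507 -0.157  0.228] | 234 310 49 [ 0.512 -0.161  0.23 ] | 234 313 255 [ 0.526 -0.062  0.152] | 234 317 254 [ 0.535 -0.061  0.15 ] | 
236 304 171 [0.519 0.123 0.001] | 236 307 107 [ 0.507 -0.155  0.222] | 236 310 128 [ 0.522 -0.034  0.125] | 236 313 120 [ 0.526 -0.06   0.145] | 236 317 254 [ 0.534 -0.071  0.153] |
```

View pics/s10z.png

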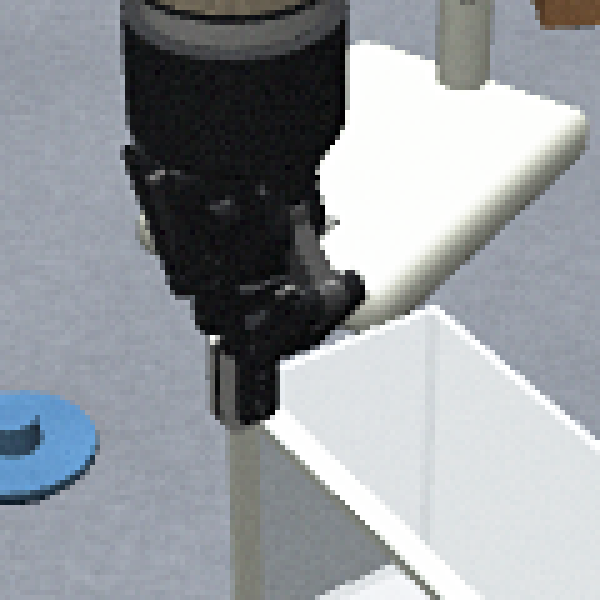

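View pics/t10.png

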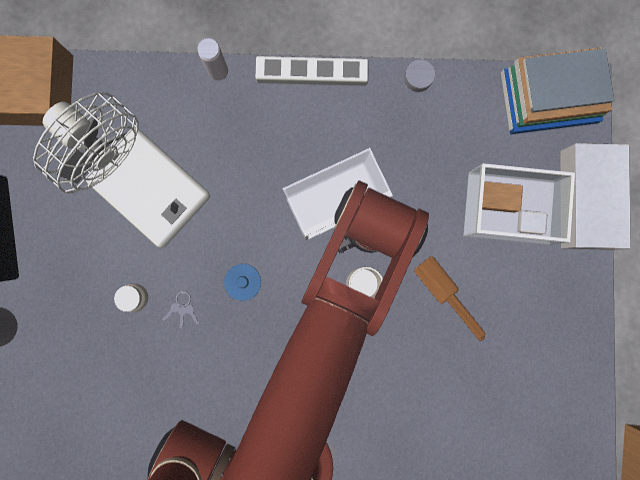

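```bash
python3 -m inch '[[0,0,-0.03,0,0,0,-1],[0,0,-0.03,0,0,0,-1],[0,0,-0.02,0,0,0,-1],[0,0,-0.013,0,0,0,-1],[0,0,0,0,0,0,-1]]'; python3 -m inch '[[0.009,0.0045,0,0,0,0,-1],[0.009,0.0045,0,0,0,0,-1],[0.009,0.0045,0,0,0,0,-1],[0.004,0.002,0,0,0,0,-1],[0,0,0,0,0,0,-1]]'
python3 - <<'E'
from h import *
d=snap('side','s11.png')
cv2.imwrite('pics/s11z.png',cv2.resize(d['image'][170:340,260:430,::-1],None,fx=3.5,fy=3.5,interpolation=0))
o=monitor.get_obs();print(o['tool_pos'],o['force'])
E
```

```text
time: 8.15
tool_pos: [0.5084, -0.1429, 0.1101]
orientation: [0.69, -0.686, -0.161, 0.165]
force: [0.4, 0.9, 0.0]
gripper_width: -0.0002
time: 8.57
tool_pos: [0.5441, -0.1292, 0.116]
orientation: [-0.688, 0.688, 0.164, -0.163]
force: [-0.9, 0.1, 0.3]
gripper_width: -0.0004
[ 0.54325383 -0.12937247  0.11546909] [-0.16023476 -0.03052835 -0.32777763]
```

View pics/s11z.png

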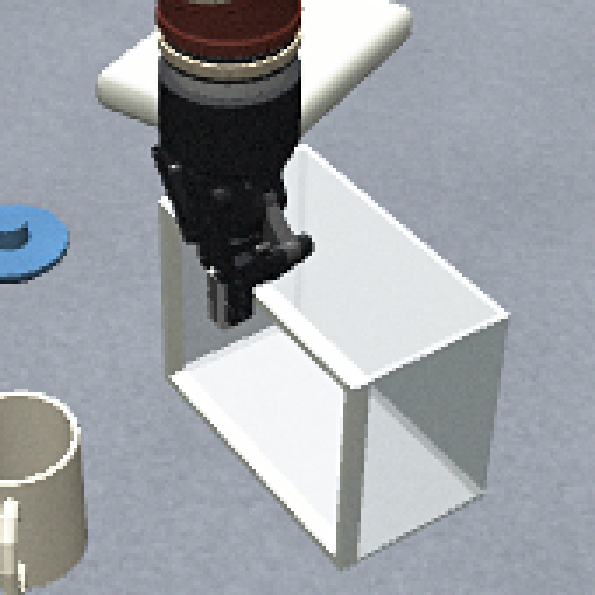

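```bash
python3 -m inch '[[0.009,0.0045,0.003,0,0,0,-1],[0.009,0.0045,0.005,0,0,0,-1],[0.009,0.0045,0.005,0,0,0,-1],[0.009,0.0045,0.004,0,0,0,-1],[0.009,0.0045,0.003,0,0,0,-1]]'
python3 - <<'E'
from h import *
d=snap('side','s12.png')
cv2.imwrite('pics/s12z.png',cv2.resize(d['image'][170:340,260:430,::-1],None,fx=3.5,fy=3.5,interpolation=0))
o=monitor.get_obs();print(o['tool_pos'],o['force'])
E
```

```text
time: 9.03
tool_pos: [0.5886, -0.1067, 0.1356]
orientation: [-0.688, 0.688, 0.163, -0.162]
force: [-0.4, -1.0, 0.5]
gripper_width: -0.0
[ 0.59017565 -0.10608753  0.13633434] [0.28612035 0.59269661 0.77079459]
```

View pics/s12z.png

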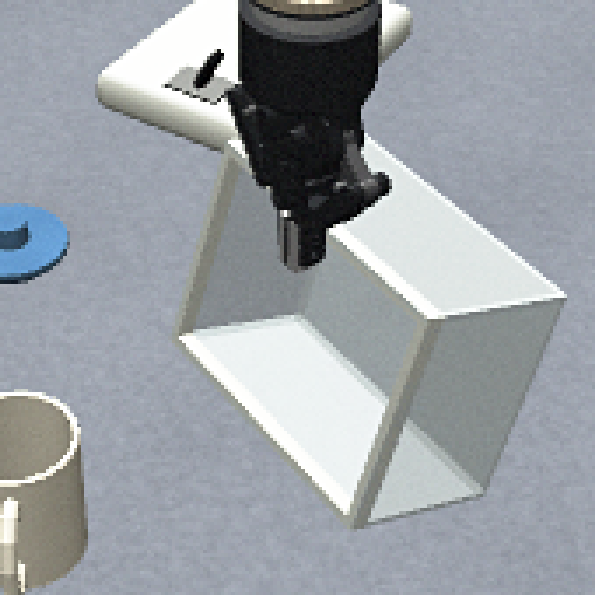

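Tipping nicely about its base edge. Continue, slower towards the balance point.

```bash
python3 -m inch '[[0.008,0.004,0.003,0,0,0,-1],[0.008,0.004,0.002,0,0,0,-1],[0.007,0.0035,0.002,0,0,0,-1],[0.006,0.003,0.001,0,0,0,-1],[0.005,0.0025,0.001,0,0,0,-1]]'
python3 - <<'E'
from h import *
d=snap('side','s13.png')
cv2.imwrite('pics/s13z.png',cv2.resize(d['image'][170:340,260:430,::-1],None,fx=3.5,fy=3.5,interpolation=0))
o=monitor.get_obs();print(o['tool_pos'],o['force'])
E
```

```text
time: 9.5
tool_pos: [0.6218, -0.0897, 0.1435]
orientation: [0.688, -0.688, -0.163, 0.163]
force: [-0.6, 0.2, 0.1]
gripper_width: 0.0002
[ 0.62241379 -0.08938477  0.14375964] [-0.9091771   0.10229735  0.31997729]
```

View pics/s13z.png

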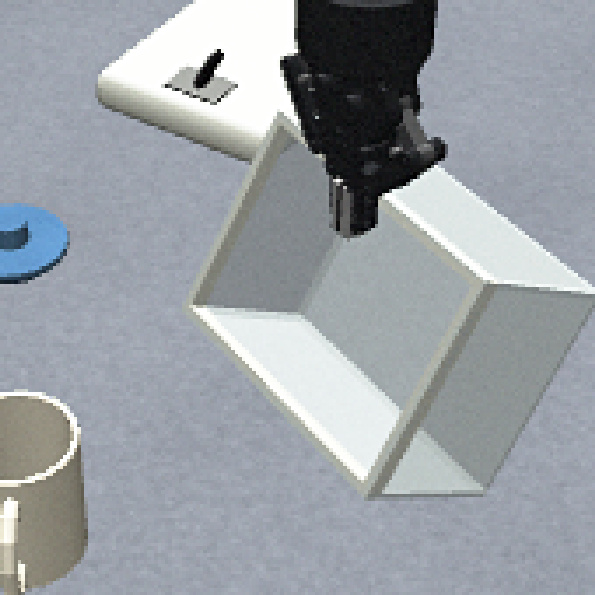

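```bash
python3 -m inch '[[0.005,0.0025,0.001,0,0,0,-1],[0.005,0.0025,0.001,0,0,0,-1],[0.005,0.0025,0,0,0,0,-1],[0.004,0.002,0,0,0,0,-1],[0,0,0,0,0,0,-1]]'
python3 - <<'E'
from h import *
d=snap('side','s14.png')
cv2.imwrite('pics/s14z.png',cv2.resize(d['image'][170:340,260:430,::-1],None,fx=3.5,fy=3.5,interpolation=0))
o=monitor.get_obs();print(o['tool_pos'],o['force'])
E
```

```text
time: 9.97
tool_pos: [0.6407, -0.0802, 0.1455]
orientation: [0.688, -0.688, -0.163, 0.163]
force: [0.4, 0.7, -0.1]
gripper_width: 0.0
[ 0.64034045 -0.08039502  0.14542041] [-0.10012588  0.28531057 -0.29517842]
```

View pics/s14z.png

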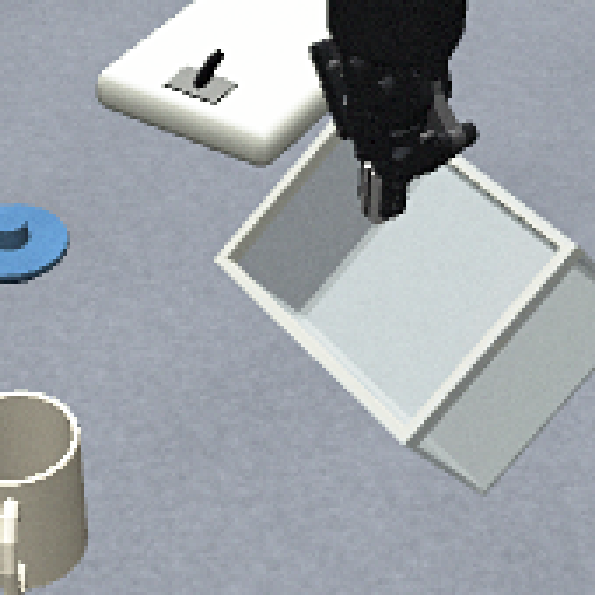

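It is past balance and falling. Hold, then rise clear.

```bash
python3 -m inch '[[0,0,0,0,0,0,-1],[0,0,0,0,0,0,-1],[0,0,0.015,0,0,0,-1],[0,0,0.03,0,0,0,-1],[0,0,0.03,0,0,0,-1]]'; python3 -m inch '[[-0.03,-0.03,0.02,0,0,0,-1],[-0.03,-0.03,0.02,0,0,0,-1],[-0.03,-0.03,0,0,0,0,-1],[-0.03,-0.03,0,0,0,0,-1],[0,0,0,0,0,0,-1]]'
python3 -m inch '[[-0.03,-0.03,0,0,0,0,-1],[-0.03,-0.03,0,0,0,0,-1],[-0.03,-0.03,0,0,0,0,-1],[0,-0.03,0,0,0,0,-1],[0,0,0,0,0,0,-1]]'
python3 - <<'E'
from h import *
np.set_printoptions(precision=3,suppress=True)
d=snap('top','t15.png')
m=np.zeros((480,640),bool); m[90:250,230:400]=1
p=cloud(d,m); q=p[(p[:,2]>.09)&(p[:,2]<.13)]; R=cv2.minAreaRect(q[:,:2].astype('f4'));print(R,np.percentile(q[:,2],[5,50,95]))
for t in ['mate','hairbrush','keys','incense','mug','jar']:
    for r in viewer.silhouettes('top',t)[:2]:
        a=cloud(d,r['mask']); print(t,round(r['conf'],2),np.percentile(a,2,0),np.percentile(a,98,0))
d=snap('side','s15.png'); o=monitor.get_obs();print(o['time'],o['tool_pos'],o['force'])
E
```

```text
time: 10.43
tool_pos: [0.6389, -0.0805, 0.2206]
orientation: [0.689, -0.688, -0.162, 0.164]
force: [0.4, 0.4, 1.6]
gripper_width: -0.0
time: 10.85
tool_pos: [0.5244, -0.1972, 0.2583]
orientation: [-0.687, 0.69, 0.161, -0.161]
force: [-0.5, -0.3, 0.4]
gripper_width: -0.0001
time: 11.27
tool_pos: [0.4378, -0.3151, 0.2572]
orientation: [-0.687, 0.69, 0.161, -0.161]
force: [-1.0, -0.6, -0.3]
gripper_width: 0.0001
((0.7225834727287292, -0.040036775171756744), (0.15143270790576935, 0.2007775604724884), 26.469926834106445) [0.098 0.109 0.113]
mate 0.7 [ 0.519 -0.603 -0.001] [ 0.673 -0.399  0.112]
hairbrush 0.67 [ 0.31  -0.427  0.025] [ 0.471 -0.287  0.037]
keys 0.63 [ 0.312  0.212 -0.004] [0.387 0.285 0.008]
keys 0.35 [0.347 0.323 0.012] [0.4   0.379 0.065]
incense 0.57 [0.376 0.07  0.011] [0.451 0.146 0.035]
mug 0.75 [ 0.381 -0.225 -0.002] [ 0.449 -0.128  0.092]
jar 0.7 [0.346 0.323 0.009] [0.401 0.379 0.065]
11.6667 [ 0.44  -0.31   0.256] [-0.462  0.158  0.174]
```

View pics/s15.png

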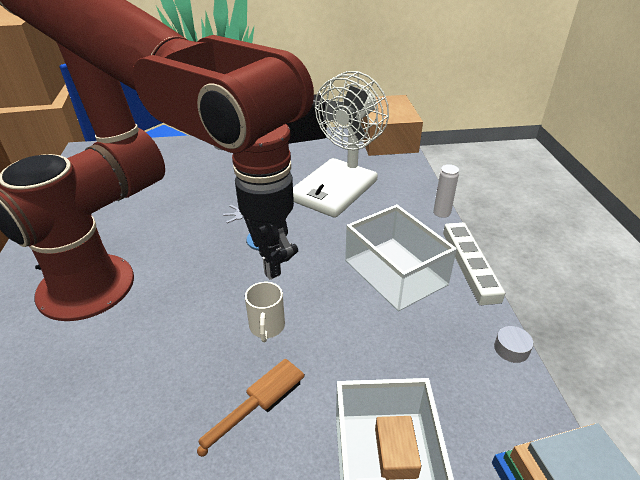

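View pics/t15.png

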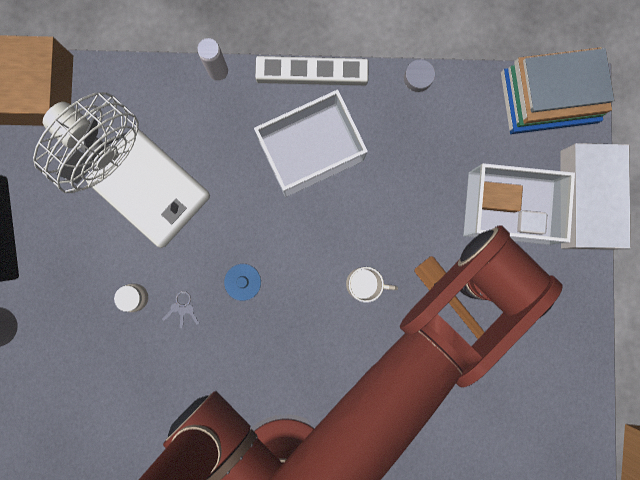

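The tub stands upright (rim 150 × 200 mm at z ≈ 0.11, centre (0.723, −0.040)), the toggle (side view, pixel 320, 190) leans to off, and the bystanders are unmoved.

```bash
python3 -c "
from bench import ticket
print(ticket.sign_off())"
```

```text
the job is handed in; nothing more can be done
None
```

The fan is switched off and the tub stands upright on its base. I handed the job in at about 11.7 s of the 54 s allowed. `sign_off` gives no verdict, so the result rests on my own checks.

**What I did**
- **Fan:** I closed the fingers and pushed the toggle across until it met its stop, at about 11 N.
- **Tub:** I pushed the upper edge of the mouth along the tub's +x axis, raising the fingers as the edge rose. Past its balance point the tub fell onto its base, and I moved the arm clear.

**Last checks**
- **Toggle:** in the final pictures it leans fully to the off side. I judged this by eye and did not measure the angle.
- **Tub:** its rim measures 151 × 201 mm, level at about 0.11 m, so it is standing. Its base centre is about 75 mm along the table from where it was, roughly 106 mm counting the drop in height.
- **Bystanders:** the top-camera readings for the mug, jar, incense holder and mate agree within about 1 mm with those from the start. The hairbrush, partly hidden by the arm, agrees within about 5 mm on its visible outline, and its top reads the same. One edge of the keys' outline reads 26 mm further out, most likely mask noise because the other edges match and they look unmoved.
- **Robot:** it touches nothing, and the force reading is near zero.

**What disagreed**
- The cameras showed the closed fingertips about 20 mm above the reported TCP, where the description puts them 14 mm below it. My first pass at the toggle went over the top of it without touching. After that I set heights from the camera depth.
- The networks missed the fan once and gave a few false labels, such as calling the tub the jar. I discarded those after checking them against the pictures.

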